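# Sort the packing counter: truffles, stamps and the jar

## Task

Sort the handful of things left on the counter into the three wooden holders where each kind belongs: one truffle in each round well of the truffle tray, one hand stamp standing in each bay of the stamp rack, and the jar upright on its round stand, inside the rim. Keep the jar upright throughout, leave the tin and the gift box where they are, and let go of everything.

Things in the scene. Friction and masses are not known exactly. Their poses are not given: they have to be found in the camera images.
- truffle_a: Truffle: dark ball of 28 mm diameter on a flat foot, 25 mm high, widest 11 mm above the foot. Origin: centre of the foot; z up. Both truffles are alike; either goes in either well.
- truffle_b: The other truffle, the same size and shape as the first (28 mm ball, 25 mm high, widest 11 mm above its foot). Origin: centre of the foot; z up.
- stamp_a: Wooden hand stamp, standing: block 25 x 34 mm (x, y), 15 mm high, with a turned wooden grip on top, waist from 15 to 30 mm height, knob about 24 mm thick from 30 to 59 mm height (take it there). Origin: centre of the underside; z up. Both stamps are alike; either goes in either bay, any way round. (Another stamp stands far to the left among the room's tools, out of reach; it is not part of the job.)
- stamp_b: The other wooden hand stamp, the same size and shape (block 25 x 34 x 15 mm, knob grip about 24 mm thick from 30 to 59 mm height). Origin: centre of the underside; z up.
- choc_jar: Small round glass jar of dark chocolate discs with a white screw lid: 63 mm diameter, 87 mm high (lid from 75 mm up). Take it round the glass. Origin: centre of the underside; z up.
- truffle_tray: Truffle tray, fixed to the counter: flat wooden block 66 x 116 x 8 mm (x, y, z) with two round wells of 48 mm diameter, 5 mm deep, lined with cork (well floor 3 mm above the counter), centred at y = -28 and y = +28 mm in the tray's frame. Origin: centre of the underside; z up.
- stamp_rack: Stamp rack, fixed to the counter: open wooden box 68 x 120 x 12 mm (x, y, z), walls 4 mm, floor 4 mm thick, one dividing wall across the middle making two bays of 60 x 54 mm (x, y) centred at y = -29 and y = +29 mm in the rack's frame. Origin: centre of the underside; z up.
- jar_stand: Jar stand, fixed to the counter: round wooden coaster of 91 mm diameter with a raised rim 12 mm high all round, inside diameter about 80 mm, floor 4 mm above the counter. Origin: centre of the underside; z up.
- tin: Bystander: round tin with a lid, 70 mm diameter, 36 mm high. Origin: centre of the underside. Leave it alone. Solid surroundings: a tall tap column rises from the counter at about x = 0.70, y = 0.10 m; a tall glass display case fills the right side beyond about y = -0.18 m (from x = 0.43 m on); a counter bell about 85 mm wide is fixed at x = 0.48, y = 0.24 m.
- gift_box: Bystander: closed plum-coloured card gift box (the smaller of the two on the counter), about 67 x 93 x 46 mm (x, y, z). Origin: centre of the underside. Leave it alone.
Things that resemble listed ones, but are neither listed nor needed, are in the scene too. What is shaped like the truffle_a but turquoise is not meant.

How it is judged:
At the end, for the whole second after the job is handed in: All at rest, upright, on their holder's floor: one truffle per well (within 13 mm of its centre in x and y), one stamp per bay (within 20 mm in x, 17 mm in y of its centre), the jar within 13 mm of its stand's centre. Tilt under 0.25 (truffles), 0.15 (stamps), 0.1 rad (jar) (((x of truffle_a in the frame of truffle_tray between -0.013 and 0.013 m and y of truffle_a in the frame of truffle_tray between -0.041 and -0.015 m and z of truffle_a in the frame of truffle_tray between 0 and 0.006 m and angle between each of truffle_a, truffle_b's own z axis and vertical below 0.25 rad and x of truffle_b in the frame of truffle_tray between -0.013 and 0.013 m and y of truffle_b in the frame of truffle_tray between 0.015 and 0.041 m and z of truffle_b in the frame of truffle_tray between 0 and 0.006 m) or (x of truffle_b in the frame of truffle_tray between -0.013 and 0.013 m and y of truffle_b in the frame of truffle_tray between -0.041 and -0.015 m and z of truffle_b in the frame of truffle_tray between 0 and 0.006 m and angle between each of truffle_b, truffle_a's own z axis and vertical below 0.25 rad and x of truffle_a in the frame of truffle_tray between -0.013 and 0.013 m and y of truffle_a in the frame of truffle_tray between 0.015 and 0.041 m and z of truffle_a in the frame of truffle_tray between 0 and 0.006 m)) and ((x of stamp_a in the frame of stamp_rack between -0.02 and 0.02 m and y of stamp_a in the frame of stamp_rack between -0.046 and -0.012 m and z of stamp_a in the frame of stamp_rack between 0 and 0.008 m and angle between each of stamp_a, stamp_b's own z axis and vertical below 0.15 rad and x of stamp_b in the frame of stamp_rack between -0.02 and 0.02 m and y of stamp_b in the frame of stamp_rack between 0.012 and 0.046 m and z of stamp_b in the frame of stamp_rack between 0 and 0.008 m) or (x of stamp_b in the frame of stamp_rack between -0.02 and 0.02 m and y of stamp_b in the frame of stamp_rack between -0.046 and -0.012 m and z of stamp_b in the frame of stamp_rack between 0 and 0.008 m and angle between each of stamp_b, stamp_a's own z axis and vertical below 0.15 rad and x of stamp_a in the frame of stamp_rack between -0.02 and 0.02 m and y of stamp_a in the frame of stamp_rack between 0.012 and 0.046 m and z of stamp_a in the frame of stamp_rack between 0 and 0.008 m)) and horizontal distance between choc_jar and jar_stand below 0.013 m and z of choc_jar in the frame of jar_stand below 0.008 m and angle between choc_jar's own z axis and vertical below 0.1 rad and linear speed of each of truffle_a, truffle_b, stamp_a, stamp_b, choc_jar below 0.02 m/s); the robot touches nothing.
It fails at once if the jar is tipped (more than 0.5 rad) (angle between choc_jar's own z axis and vertical above 0.5 rad).
It fails at once if the tin is disturbed (moved more than 20 mm) (distance of tin from where it was at the start of the episode above 0.02 m).
It fails at once if the gift box is disturbed (moved more than 20 mm) (distance of gift_box from where it was at the start of the episode above 0.02 m).
It also fails if it takes over 136 s, if anything falls off the work surface, if the arm or the gripper's body presses on something with over 40 N, if the wrist force passes 120 N, or if a joint passes its speed limit or range.

## Robot

A 6-joint arm with a two-finger parallel gripper is mounted at the origin on a cart in front of the work surface, level with it; the furniture and walls round the work are solid. World frame = base frame: x ahead of the robot, y to its left, z up, the work surface at z = 0. Lengths are in m, angles in rad, forces in N, time in s.
With the tool pointing down it reaches from about 0.275 to 0.825 m from the base axis. Payload 5.2 kg.
Tool frame: the origin (TCP) lies midway between the tips of the shut fingers; the grasp point (between the pads) lies 19 mm behind it; z points along the fingers, y is the line along which they close (so a half turn about z gives the same grasp; the last joint's range is limited). The gripper opens to 93 mm and grips with 3 to 60 N. Pads are 15 mm wide; open, the fingers measure 128 mm over their backs; the gripper's body (75 mm by 188 mm) begins 65 mm behind the grasp point.
Start: joints at [-1.522, 0.259, 1.535, -0, 1.348, -0.203], TCP at [0.137, -0.533, 0.219] pointing down, gripper open.
Joint ranges: [-3.14, 3.14], [-0.91, 2.08], [0.19, 2.58], [-1.22, 4.36], [0.22, 2.71], [-3.12, 3.12]. Speed limits (rad/s): [2.57, 2.57, 3.14, 3.14, 3.14, 3.14].

## Interface

Orientations are given as a rotation vector (axis times angle).
In Python, from bench import r, cams gives the robot as it stands.
- The arm moves only by the shell command python3 -m creep 'ROWS' [OPENING]. ROWS is JSON, a list of rows, each an object of numbers: "dx", "dy", "dz": the shift along the tool's x, y, z in mm; "twist": the turn about the tool's z in degrees. A call has exactly 10 rows; each row is the pose to reach, as a shift and turn from the pose commanded when the call began, along the tool's axes at that moment; what a row does not reach only later rows make up. A row lasts 1/12 s, in which the tool goes at most 41.7 mm and 7.16 degrees, less where a joint would pass 70% of its speed; a pose out of reach is approached as far as the arm can. A call with a gripper value outside its range is refused whole. OPENING is the opening, from -1 (shut) to 1 (fully open), set as the call begins (- or left out, the last holds). The fingers move at their own pace and stop on an object; the grip force is fixed at half the most. Time passes only in rows, so rows that repeat a pose let the fingers close, or fill a call up. It gives the time, the measured TCP pose, the force, the opening and the grip force at its end, in the units of the state.
- r.sense(): the state, without advancing time (a new reading comes with each control period).
- cams.grab_frame(name): name is "side" or "top"; returns the picture (480x640x3 uint8, blue, green, red); there is no depth.
- cams.camera_info(name): a dict with "camera_matrix" (3x3 intrinsics, pixels), "dist" ([k1, k2, p1, p2, k3] as OpenCV has them; the pictures are not rectified), "rvec" (rotation vector, rad) and "tvec" (3), from world to camera coordinates, as OpenCV has them. Camera axes: x right, y down, z forward; pixel columns grow to the right and rows downward; lengths in m; the calibration is good to about 2 mm. A picture is of the moment at which its call begins. camera_info takes no time and is no camera call.
- r.hand_in(): hands the job in; it is judged then, once.
Trained networks look in the newest picture that a camera, given by its name, has taken for a name from the list of things; names that differ only in an ending like _2 or _b are one class to them, and where a whole thing is asked for, a point or a joint stands for the part that bears it (a point fixed in the world has none). Each returns a list of dicts, best first, with "confidence" (0 to 1); they miss things now and then, are a little off and sometimes report something else, mostly with a low value. They report only what shows in the picture. A call takes as long as a camera call. They do not tell look-alikes from the thing itself.
- cams.search_frame(camera, query): "pixel" ([row, column] in pixels, amid what is visible of it).
- cams.trace(camera, query): "region" (480x640 bool, what is visible of it) and "pixel" ([row, column] in pixels, amid what is visible of it).
The state is a dict: "time_s": time; "joints": joint angles; "dq": joint speeds; "joint_efforts": joint torques, N m; "tcp_pos": TCP position; "ee_rot": TCP orientation; "wrist_force": force on the tool from outside, world axes, zero at the start; "ft_torque": the same for the moment, N m; "gripper_width": finger opening in m; "finger_force": force on a finger pad.
Only numpy, scipy, OpenCV 4.12 (cv2) and the standard library are available. Lean on these libraries where they do the work, as an engineer would, in place of code of your own. Each camera call takes 0.05 s, during which the arm holds its last target. There are 200 camera calls.

## Working session

There is one attempt and no reset: what is moved stays moved. The work goes in short steps, Python scripts to look and compute and a shell command to move; the robot and the scene stay as the last step left them, time stands still between calls to the robot, and variables do not carry over. Pictures are saved under pics/ and viewed, at most 14 in all, crops included, and the job is handed in when it is done.

```bash
mkdir -p pics; ls; python3 - <<'E'
from bench import r,cams
import cv2
for n in("top","side"):
    cv2.imwrite(f"pics/{n}0.png",cams.grab_frame(n)); i=cams.camera_info(n); print(n,i)
print(r.sense())
for n in("top","side"):
  for q in["truffle_a","stamp_a","choc_jar","truffle_tray","stamp_rack","jar_stand","tin","gift_box"]:
    print(n,q,[(list(map(int,d["pixel"])),round(d["confidence"],2)) for d in cams.search_frame(n,q)])
E
```

```text
pics
top {'camera_matrix': array([[537.26621633,   0.        , 318.47661269],
       [  0.        , 537.26621633, 238.16173192],
       [  0.        ,   0.        ,   1.        ]]), 'dist': array([-0.12523259,  0.        ,  0.        ,  0.        ,  0.        ]), 'rvec': array([ 2.15204726, -2.12772299,  0.17530665]), 'tvec': array([0.22933478, 0.57292069, 0.94736579])}
side {'camera_matrix': array([[487.24291839,   0.        , 318.76405736],
       [  0.        , 487.24291839, 234.48104731],
       [  0.        ,   0.        ,   1.        ]]), 'dist': array([-0.03572235,  0.        ,  0.        ,  0.        ,  0.        ]), 'rvec': array([ 2.47680322,  0.1265533 , -0.04806693]), 'tvec': array([-0.5848642 ,  0.14755212,  0.82358737])}
{'time_s': 0.1, 'joints': array([-1.52176292e+00,  2.59261714e-01,  1.53601065e+00, -1.64591077e-05,
        1.34800343e+00, -2.02822903e-01]), 'dq': array([ 0.00122085, -0.00104739, -0.00251496, -0.00100323, -0.00362144,
       -0.00071506]), 'joint_efforts': array([ 2.11459592e-03, -4.38212585e+01, -2.84644943e+01,  7.18030706e-02,
        3.61618632e
[... 349 characters left out ...]
 [([318, 370], 0.72), ([267, 488], 0.63), ([255, 455], 0.62), ([216, 462], 0.5)]
top stamp_a [([312, 476], 0.61), ([234, 231], 0.55)]
top choc_jar [([309, 433], 0.58)]
top truffle_tray [([254, 372], 0.7), ([318, 372], 0.4)]
top stamp_rack []
top jar_stand [([296, 246], 0.68)]
top tin [([182, 252], 0.79)]
top gift_box [([239, 170], 0.94)]
side truffle_a [([361, 288], 0.63), ([276, 233], 0.63), ([382, 337], 0.6), ([402, 272], 0.6)]
side stamp_a [([376, 212], 0.62), ([311, 231], 0.56), ([169, 338], 0.5)]
side choc_jar [([312, 231], 0.79)]
side truffle_tray [([287, 300], 0.55)]
side stamp_rack [([228, 339], 0.84)]
side jar_stand [([180, 277], 0.83)]
side tin [([183, 378], 0.76)]
side gift_box []
```

View pics/top0.png

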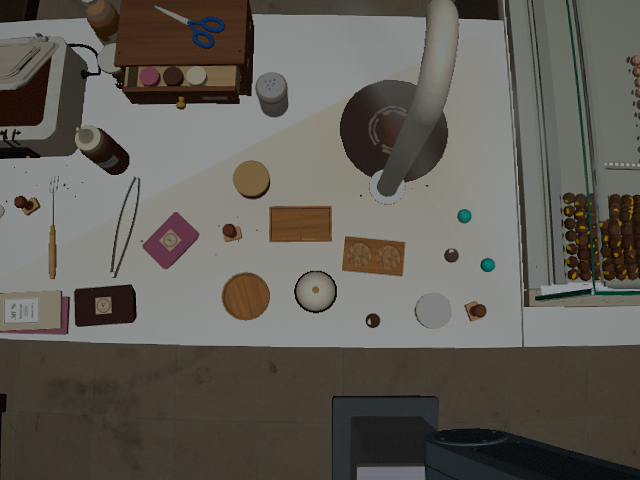

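View pics/side0.png

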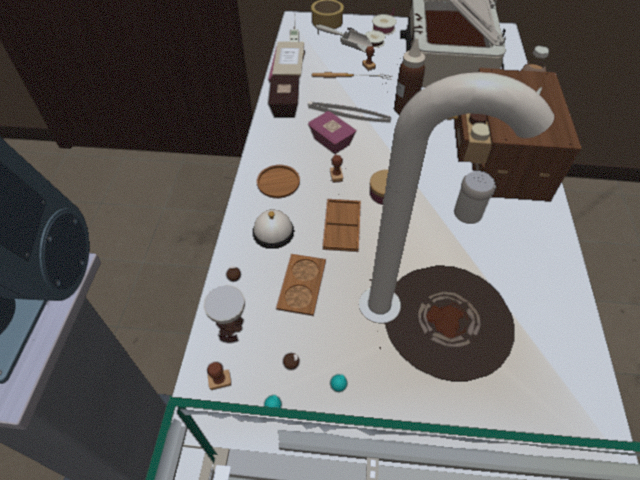

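The top picture shows these truffle candidates: dark ones at (321,373) and (255,451), turquoise ones, which I reject, at (216,464) and (265,488), and chocolates in the case and drawer. The stamps are at (312,476) and (232,231); the one far left at (204,27) is not part of the job. The jar is at (309,433), where the white dome at (291,315) is the bell. The tray is at (256,374), the rack at (223,300), the stand at (296,246), the tin at (180,251) and the gift box at (239,170).

```bash
cat > h.py <<'E'
from bench import r,cams
import cv2, numpy as np
def cam(n):
    i=cams.camera_info(n); R=cv2.Rodrigues(i["rvec"])[0]; return i,R,-R.T@i["tvec"]
def bp(n,rc,z):
    i,R,C=cam(n); rc=np.atleast_2d(np.asarray(rc,float))
    u=cv2.undistortPoints(rc[:,None,::-1].copy(),i["camera_matrix"],i["dist"])[:,0]
    d=np.c_[u,np.ones(len(u))]@R; return C+d*((z-C[2])/d[:,2])[:,None]
def pj(n,P):
    i=cams.camera_info(n); return cv2.projectPoints(np.atleast_2d(np.asarray(P,float)),i["rvec"],i["tvec"],i["camera_matrix"],i["dist"])[0][:,0]
E
python3 - <<'E'
from h import *
np.set_printoptions(precision=4,suppress=True)
print(cam("top")[2],cam("side")[2])
H={"truffle_a":.011,"stamp_a":.059,"choc_jar":.087,"truffle_tray":.008,"stamp_rack":.012,"jar_stand":.012,"tin":.036,"gift_box":.046}
for n in("top","side"):
  cams.grab_frame(n)
  for q,z in H.items():
    for d in cams.trace(n,q):
      m=d["region"].astype(np.uint8); c=cv2.findNonZero(m)[:,0,::-1]
      P=bp(n,c,z)[:,:2]; rect=cv2.minAreaRect((P*1000).astype(np.float32))
      print(n,q,round(d["confidence"],2),np.array(d["pixel"]),"mean",P.mean(0),"rect",np.round(rect[0],1),np.round(rect[1],1),round(rect[2],1))
t=cv2.imread("pics/top0.png");s=cv2.imread("pics/side0.png")
f=lambda im,r0,c0,k:cv2.resize(im[r0-k:r0+k,c0-k:c0+k],(266,266),interpolation=cv2.INTER_CUBIC)
cv2.imwrite("pics/c1.png",np.vstack([np.hstack([f(t,312,476,22),f(t,232,231,22),f(t,310,433,30)]),np.hstack([f(s,376,217,26),f(s,168,337,26),f(s,310,225,36)])]))
E
```

```text
[0.4124 0.2387 1.0253] [ 0.6244 -0.3274  0.7383]
top truffle_a 0.66 [321.  371.4] mean [0.4219 0.1325] rect [422.  132.3] [25.1 26.6] 45.0
top truffle_a 0.61 [259.3 453.1] mean [ 0.5464 -0.0186] rect [546.1 -18.1] [25.7 26.6] 44.7
top truffle_a 0.54 [266.5 489.7] mean [ 0.5283 -0.0898] rect [528.3 -89.2] [23.7 25.4] 88.1
top truffle_a 0.45 [218.2 463.4] mean [ 0.6233 -0.0469] rect [623. -47.] [23.8 28. ] 88.1
top truffle_a 0.28 [312.4 474.4] mean [ 0.44   -0.0633] rect [441.3 -64.4] [32.4 36.4] 22.4
top truffle_a 0.18 [241.3 171.3] mean [0.5681 0.5207] rect [567.5 521.3] [70.9 96.6] 47.0
top stamp_a 0.62 [310.  476.5] mean [ 0.4387 -0.0488] rect [439.9 -50. ] [32.7 35. ] 22.4
top stamp_a 0.57 [232.6 230.2] mean [0.5768 0.3961] rect [578.  395.8] [32.2 33.8] 11.3
top choc_jar 0.62 [309.1 435.5] mean [0.438  0.0349] rect [437.5  34.8] [62.7 65.3] 44.5
top choc_jar 0.28 [233.8 230. ] mean [0.5721 0.3924] rect [573.  391.5] [32.7 35.7] 2.3
top truffle_tray 0.82 [259.2 370.8] mean [0.543  0.1306] rect [544.5 130.4] [120.  72.] 85.8
top truffle_tray 0.27 [256.6 454. ] mean [ 0.5456 -0.0198
[... 1140 characters left out ...]
.2] mean [0.4336 0.1021] rect [433.9 102.2] [23.3 28.6] 12.6
side choc_jar 0.98 [308.6 232. ] mean [0.4451 0.0179] rect [441.4  13.7] [61.9 98.7] 5.9
side truffle_tray 0.57 [273.2 232.7] mean [0.4195 0.1341] rect [419.6 134.3] [25.1 30.8] 11.6
side truffle_tray 0.56 [286.1 300.7] mean [0.5429 0.1247] rect [542.9 127.2] [120.   66.2] 85.4
side stamp_rack 0.63 [226.3 341.5] mean [0.6045 0.2627] rect [604.7 265.8] [ 67.6 128. ] 1.2
side jar_stand 0.74 [179.4 278. ] mean [0.4645 0.3671] rect [464.8 367.6] [93.6 93.1] 63.4
side tin 0.83 [188.2 378.1] mean [0.6688 0.3501] rect [667.2 352. ] [97.7 33.4] 85.0
side gift_box 0.71 [131.5 329.3] mean [0.5641 0.4925] rect [563.1 494.2] [ 88.5 116.8] 47.7
```

View pics/c1.png

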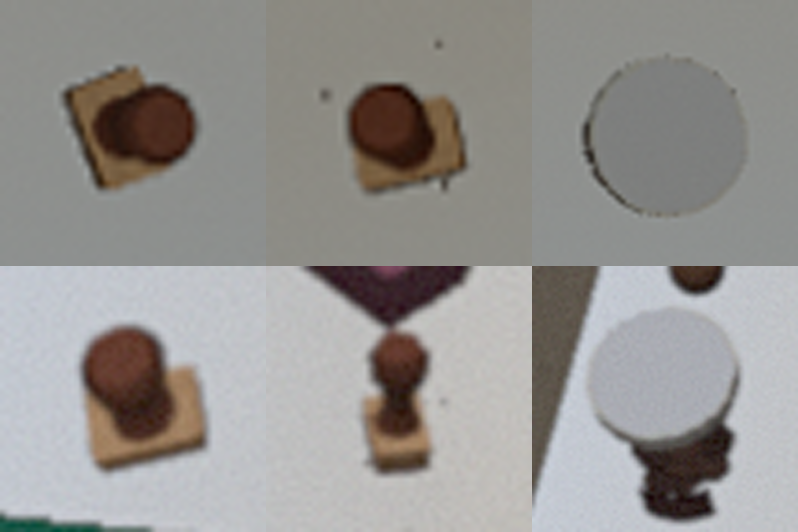

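The crops confirm two standing stamps with round knobs, and the lidded jar of discs. I'll triangulate the knobs and lid, and start the approach with the fingers closing along world x.

```bash
python3 - <<'E'
from h import *
from scipy.optimize import least_squares
np.set_printoptions(precision=4,suppress=True)
def tri(a,b):
    s=least_squares(lambda P:np.r_[pj("top",P)[0]-a[::-1],pj("side",P)[0]-b[::-1]],[.5,.1,.04]);return s.x,abs(s.fun).max()
a,b=np.array,np.array
print("A",tri(a([310.7,481]),b([370.1,214.9])));print("B",tri(a([229.4,229.2]),b([160.8,336.8])))
print("lid",tri(a([309.8,433.5]),b([303.7,224.6])))
# base corners of stamps in top crops -> block centre
print(bp("top",[[310.7,481],[229.4,229.2]],.05))
t=cv2.imread("pics/top0.png"); v=t.copy()
for c,l in [((.604,.272),(.068,.120,.6)),((.5445,.1304),(.066,.116,-4.2))]:
    R=np.deg2rad(l[2]);M=np.array([[np.cos(R),-np.sin(R)],[np.sin(R),np.cos(R)]])
    q=[np.r_[np.array(c)+M@np.array([sx*l[0]/2,sy*l[1]/2]),.008 if l[2]<0 else .012] for sx,sy in[(1,1),(1,-1),(-1,-1),(-1,1)]]
    cv2.polylines(v,[np.round(pj("top",q)*1).astype(int)],True,(0,255,0),1)
    for s in(-.028,.028):
        u=pj("top",np.r_[np.array(c)+M@np.array([0,s]),.008])[0]; cv2.circle(v,tuple(int(x) for x in u),1,(0,0,255),-1)
u=pj("top",[[.464+.0455*np.cos(k),.373+.0455*np.sin(k),.012] for k in np.linspace(0,6.28,40)])
cv2.polylines(v,[np.round(u).astype(int)],True,(0,255,0),1)
cv2.imwrite("pics/ov.png",cv2.resize(v[190:330,215:415],(800,560),interpolation=cv2.INTER_CUBIC))
E
python3 -m creep '[{"dx":20,"dy":-25,"dz":0,"twist":-7},{"dx":45,"dy":-60,"twist":-14},{"dx":70,"dy":-95,"twist":-21},{"dx":95,"dy":-130,"twist":-28},{"dx":120,"dy":-165,"twist":-35},{"dx":145,"dy":-200,"twist":-42},{"dx":170,"dy":-235,"twist":-49},{"dx":195,"dy":-270,"twist":-56},{"dx":220,"dy":-305,"twist":-63},{"dx":240,"dy":-330,"twist":-70}]' 1
```

```text
A (array([ 0.4396, -0.0623,  0.0498]), np.float64(0.47777617200353006))
B (array([0.584 , 0.4013, 0.0477]), np.float64(0.22451847168815675))
lid (array([0.4391, 0.0323, 0.0817]), np.float64(0.11815413074447179))
[[ 0.4387 -0.0626  0.05  ]
 [ 0.584   0.4011  0.05  ]]invalid input at $[1]: expected keys dx, dy, dz, twist
```

View pics/ov.png

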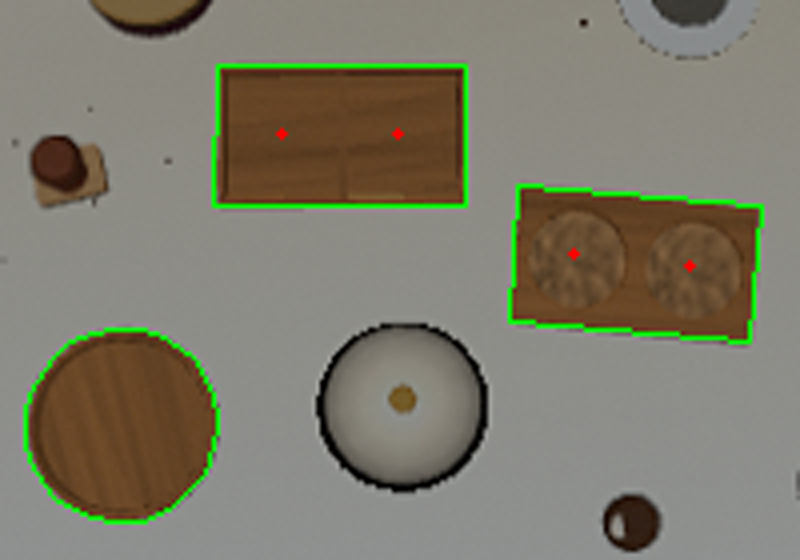

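The overlay fits the rack and the stand. The well centres are drawn about 1 px off: the true wells are at crop (578,258) and (694,270), so the tray centre is about (.5427,.1286). Every row needs all four keys.

```bash
python3 -m creep '[{"dx":20,"dy":-25,"dz":0,"twist":-7},{"dx":45,"dy":-60,"dz":0,"twist":-14},{"dx":70,"dy":-95,"dz":0,"twist":-21},{"dx":95,"dy":-130,"dz":0,"twist":-28},{"dx":120,"dy":-165,"dz":0,"twist":-35},{"dx":145,"dy":-200,"dz":0,"twist":-42},{"dx":170,"dy":-235,"dz":0,"twist":-49},{"dx":195,"dy":-270,"dz":0,"twist":-56},{"dx":220,"dy":-305,"dz":0,"twist":-63},{"dx":240,"dy":-330,"dz":0,"twist":-70}]' 1
```

```text
time_s: 2.63
tcp_pos: [0.2868, -0.1524, 0.219]
ee_rot: [2.321, 2.116, 0.0]
wrist_force: [1.4, 0.5, 0.1]
gripper_width: 0.0928
finger_force: 0.0
```

```bash
python3 -m creep '[{"dx":15,"dy":20,"dz":0,"twist":-2},{"dx":30,"dy":40,"dz":0,"twist":-4},{"dx":45,"dy":60,"dz":0,"twist":-5.6},{"dx":60,"dy":80,"dz":20,"twist":-5.6},{"dx":75,"dy":100,"dz":40,"twist":-5.6},{"dx":90,"dy":125,"dz":60,"twist":-5.6},{"dx":100,"dy":138,"dz":80,"twist":-5.6},{"dx":104,"dy":142,"dz":90,"twist":-5.6},{"dx":104,"dy":142,"dz":99,"twist":-5.6},{"dx":104,"dy":142,"dz":99,"twist":-5.6}]'
```

```text
time_s: 3.47
tcp_pos: [0.4367, -0.0642, 0.1182]
ee_rot: [-2.218, -2.221, 0.003]
wrist_force: [-0.6, 0.0, -0.2]
gripper_width: 0.0931
finger_force: 0.0
```

```bash
python3 -m creep '[{"dx":2,"dy":2,"dz":15,"twist":0},{"dx":2,"dy":2,"dz":30,"twist":0},{"dx":2,"dy":2,"dz":45,"twist":0},{"dx":2,"dy":2,"dz":60,"twist":0},{"dx":2,"dy":2,"dz":75,"twist":0},{"dx":2,"dy":2,"dz":85,"twist":0},{"dx":2,"dy":2,"dz":91,"twist":0},{"dx":2,"dy":2,"dz":91,"twist":0},{"dx":2,"dy":2,"dz":91,"twist":0},{"dx":2,"dy":2,"dz":91,"twist":0}]' && python3 -m creep '[{"dx":0,"dy":0,"dz":0,"twist":0},{"dx":0,"dy":0,"dz":0,"twist":0},{"dx":0,"dy":0,"dz":0,"twist":0},{"dx":0,"dy":0,"dz":0,"twist":0},{"dx":0,"dy":0,"dz":0,"twist":0},{"dx":0,"dy":0,"dz":0,"twist":0},{"dx":0,"dy":0,"dz":0,"twist":0},{"dx":0,"dy":0,"dz":0,"twist":0},{"dx":0,"dy":0,"dz":0,"twist":0},{"dx":0,"dy":0,"dz":0,"twist":0}]' -1
```

```text
time_s: 4.3
tcp_pos: [0.4408, -0.0632, 0.0296]
ee_rot: [2.22, 2.22, 0.001]
wrist_force: [0.1, -0.1, 0.4]
gripper_width: 0.0926
finger_force: 0.0
time_s: 5.13
tcp_pos: [0.4402, -0.0625, 0.0286]
ee_rot: [-2.221, -2.222, 0.0]
wrist_force: [-0.4, 0.3, -0.0]
gripper_width: 0.0311
finger_force: 0.0
```

```bash
python3 -m creep '[{"dx":0,"dy":0,"dz":0,"twist":0},{"dx":0,"dy":0,"dz":0,"twist":0},{"dx":0,"dy":0,"dz":0,"twist":0},{"dx":0,"dy":0,"dz":0,"twist":0},{"dx":0,"dy":0,"dz":-5,"twist":0},{"dx":0,"dy":0,"dz":-20,"twist":0},{"dx":0,"dy":0,"dz":-45,"twist":0},{"dx":0,"dy":0,"dz":-70,"twist":0},{"dx":0,"dy":0,"dz":-100,"twist":0},{"dx":0,"dy":0,"dz":-130,"twist":0}]'
```

```text
time_s: 5.97
tcp_pos: [0.4397, -0.0623, 0.1601]
ee_rot: [-2.22, -2.221, 0.0]
wrist_force: [0.7, 0.2, 0.0]
gripper_width: 0.0227
finger_force: 30.0
```

```bash
python3 -m creep '[{"dx":20,"dy":5,"dz":-10,"twist":0},{"dx":55,"dy":15,"dz":-20,"twist":0},{"dx":90,"dy":30,"dz":-20,"twist":0},{"dx":125,"dy":45,"dz":-20,"twist":0},{"dx":160,"dy":65,"dz":-20,"twist":0},{"dx":195,"dy":85,"dz":-20,"twist":0},{"dx":230,"dy":110,"dz":-20,"twist":0},{"dx":265,"dy":135,"dz":-20,"twist":0},{"dx":290,"dy":155,"dz":-20,"twist":0},{"dx":305,"dy":164,"dz":-20,"twist":0}]' && python3 -m creep '[{"dx":0,"dy":0,"dz":10,"twist":0},{"dx":0,"dy":0,"dz":30,"twist":0},{"dx":0,"dy":0,"dz":55,"twist":0},{"dx":0,"dy":0,"dz":80,"twist":0},{"dx":0,"dy":0,"dz":100,"twist":0},{"dx":0,"dy":0,"dz":115,"twist":0},{"dx":0,"dy":0,"dz":125,"twist":0},{"dx":0,"dy":0,"dz":130,"twist":0},{"dx":0,"dy":0,"dz":130,"twist":0},{"dx":0,"dy":0,"dz":130,"twist":0}]'
```

```text
time_s: 6.8
tcp_pos: [0.6059, 0.246, 0.1785]
ee_rot: [2.219, 2.224, 0.003]
wrist_force: [-0.5, -0.3, 0.0]
gripper_width: 0.023
finger_force: 30.0
time_s: 7.63
tcp_pos: [0.6044, 0.2422, 0.0493]
ee_rot: [2.221, 2.221, 0.001]
wrist_force: [0.2, 0.6, -0.4]
gripper_width: 0.0224
finger_force: 30.0
```

```bash
python3 -m creep '[{"dx":0,"dy":0,"dz":4,"twist":0},{"dx":0,"dy":0,"dz":8,"twist":0},{"dx":0,"dy":0,"dz":11,"twist":0},{"dx":0,"dy":0,"dz":14,"twist":0},{"dx":0,"dy":0,"dz":16,"twist":0},{"dx":0,"dy":0,"dz":16,"twist":0},{"dx":0,"dy":0,"dz":16,"twist":0},{"dx":0,"dy":0,"dz":16,"twist":0},{"dx":0,"dy":0,"dz":16,"twist":0},{"dx":0,"dy":0,"dz":16,"twist":0}]' && python3 -m creep '[{"dx":0,"dy":0,"dz":0,"twist":0},{"dx":0,"dy":0,"dz":0,"twist":0},{"dx":0,"dy":0,"dz":0,"twist":0},{"dx":0,"dy":0,"dz":0,"twist":0},{"dx":0,"dy":0,"dz":0,"twist":0},{"dx":0,"dy":0,"dz":0,"twist":0},{"dx":0,"dy":0,"dz":-10,"twist":0},{"dx":0,"dy":0,"dz":-30,"twist":0},{"dx":0,"dy":0,"dz":-60,"twist":0},{"dx":0,"dy":0,"dz":-100,"twist":0}]' 1
```

```text
time_s: 8.47
tcp_pos: [0.6041, 0.2426, 0.0327]
ee_rot: [-2.221, -2.222, -0.0]
wrist_force: [-1.1, -0.1, 1.2]
gripper_width: 0.0226
finger_force: 30.0
time_s: 9.3
tcp_pos: [0.6021, 0.242, 0.1315]
ee_rot: [-2.219, -2.22, 0.008]
wrist_force: [1.3, -0.7, -0.6]
gripper_width: 0.0847
finger_force: 0.0
```

```bash
python3 -m creep '[{"dx":15,"dy":0,"dz":0,"twist":0},{"dx":40,"dy":-5,"dz":0,"twist":0},{"dx":70,"dy":-10,"dz":0,"twist":0},{"dx":100,"dy":-15,"dz":0,"twist":0},{"dx":130,"dy":-20,"dz":0,"twist":0},{"dx":150,"dy":-20,"dz":0,"twist":0},{"dx":158,"dy":-20,"dz":0,"twist":0},{"dx":158,"dy":-20,"dz":10,"twist":0},{"dx":158,"dy":-20,"dz":25,"twist":0},{"dx":158,"dy":-20,"dz":40,"twist":0}]' && python3 -m creep '[{"dx":0,"dy":0,"dz":15,"twist":0},{"dx":0,"dy":0,"dz":30,"twist":0},{"dx":0,"dy":0,"dz":45,"twist":0},{"dx":0,"dy":0,"dz":57,"twist":0},{"dx":0,"dy":0,"dz":65,"twist":0},{"dx":0,"dy":0,"dz":65,"twist":0},{"dx":0,"dy":0,"dz":65,"twist":0},{"dx":0,"dy":0,"dz":65,"twist":0},{"dx":0,"dy":0,"dz":65,"twist":0},{"dx":0,"dy":0,"dz":65,"twist":0}]'  && python3 -m creep '[{"dx":0,"dy":0,"dz":0,"twist":0},{"dx":0,"dy":0,"dz":0,"twist":0},{"dx":0,"dy":0,"dz":0,"twist":0},{"dx":0,"dy":0,"dz":0,"twist":0},{"dx":0,"dy":0,"dz":0,"twist":0},{"dx":0,"dy":0,"dz":0,"twist":0},{"dx":0,"dy":0,"dz":0,"twist":0},{"dx":0,"dy":0,"dz":0,"twist":0},{"dx":0,"dy":0,"dz":0,"twist":0},{"dx":0,"dy":0,"dz":0,"twist":0}]' -1
```

```text
time_s: 10.13
tcp_pos: [0.5846, 0.3993, 0.0923]
ee_rot: [2.221, 2.221, 0.001]
wrist_force: [-0.3, -0.6, 0.1]
gripper_width: 0.093
finger_force: 0.0
time_s: 10.97
tcp_pos: [0.5846, 0.4009, 0.0288]
ee_rot: [2.22, 2.222, 0.003]
wrist_force: [0.2, 0.1, 0.2]
gripper_width: 0.093
finger_force: 0.0
time_s: 11.8
tcp_pos: [0.584, 0.4005, 0.0276]
ee_rot: [-2.221, -2.222, 0.0]
wrist_force: [-0.6, -0.6, -0.8]
gripper_width: 0.0308
finger_force: 0.0
```

```bash
python3 -m creep '[{"dx":0,"dy":0,"dz":0,"twist":0},{"dx":0,"dy":0,"dz":0,"twist":0},{"dx":0,"dy":0,"dz":0,"twist":0},{"dx":0,"dy":0,"dz":0,"twist":0},{"dx":0,"dy":0,"dz":-5,"twist":0},{"dx":0,"dy":0,"dz":-20,"twist":0},{"dx":0,"dy":0,"dz":-40,"twist":0},{"dx":0,"dy":0,"dz":-60,"twist":0},{"dx":0,"dy":0,"dz":-80,"twist":0},{"dx":0,"dy":0,"dz":-100,"twist":0}]'
```

```text
time_s: 12.63
tcp_pos: [0.584, 0.4005, 0.1289]
ee_rot: [2.221, 2.222, -0.0]
wrist_force: [-0.6, 0.9, -0.1]
gripper_width: 0.0221
finger_force: 30.0
```

```bash
python3 -m creep '[{"dx":-10,"dy":0,"dz":0,"twist":0},{"dx":-30,"dy":5,"dz":0,"twist":0},{"dx":-55,"dy":10,"dz":0,"twist":0},{"dx":-80,"dy":15,"dz":0,"twist":0},{"dx":-95,"dy":20,"dz":0,"twist":0},{"dx":-99,"dy":20,"dz":10,"twist":0},{"dx":-99,"dy":20,"dz":25,"twist":0},{"dx":-99,"dy":20,"dz":45,"twist":0},{"dx":-99,"dy":20,"dz":65,"twist":0},{"dx":-99,"dy":20,"dz":78,"twist":0}]' && python3 -m creep '[{"dx":0,"dy":0,"dz":6,"twist":0},{"dx":0,"dy":0,"dz":10,"twist":0},{"dx":0,"dy":0,"dz":14,"twist":0},{"dx":0,"dy":0,"dz":16,"twist":0},{"dx":0,"dy":0,"dz":18,"twist":0},{"dx":0,"dy":0,"dz":18,"twist":0},{"dx":0,"dy":0,"dz":18,"twist":0},{"dx":0,"dy":0,"dz":18,"twist":0},{"dx":0,"dy":0,"dz":18,"twist":0},{"dx":0,"dy":0,"dz":18,"twist":0}]' && python3 -m creep '[{"dx":0,"dy":0,"dz":0,"twist":0},{"dx":0,"dy":0,"dz":0,"twist":0},{"dx":0,"dy":0,"dz":0,"twist":0},{"dx":0,"dy":0,"dz":0,"twist":0},{"dx":0,"dy":0,"dz":0,"twist":0},{"dx":0,"dy":0,"dz":0,"twist":0},{"dx":0,"dy":0,"dz":-10,"twist":0},{"dx":0,"dy":0,"dz":-40,"twist":0},{"dx":0,"dy":0,"dz":-80,"twist":0},{"dx":0,"dy":0,"dz":-120,"twist":0}]' 1
```

```text
time_s: 13.47
tcp_pos: [0.6024, 0.3016, 0.0464]
ee_rot: [-2.219, -2.22, 0.005]
wrist_force: [-0.5, -0.1, -0.8]
gripper_width: 0.0221
finger_force: 30.0
time_s: 14.3
tcp_pos: [0.6043, 0.3016, 0.032]
ee_rot: [2.221, 2.222, 0.001]
wrist_force: [-0.3, 0.1, -0.9]
gripper_width: 0.0222
finger_force: 30.0
time_s: 15.13
tcp_pos: [0.6032, 0.3012, 0.1526]
ee_rot: [-2.22, -2.221, 0.004]
wrist_force: [1.1, -0.0, -0.7]
gripper_width: 0.0842
finger_force: 0.0
```

```bash
python3 -m creep '[{"dx":-20,"dy":-15,"dz":0,"twist":0},{"dx":-50,"dy":-35,"dz":0,"twist":0},{"dx":-80,"dy":-55,"dz":0,"twist":0},{"dx":-110,"dy":-75,"dz":0,"twist":0},{"dx":-140,"dy":-95,"dz":0,"twist":0},{"dx":-170,"dy":-115,"dz":0,"twist":0},{"dx":-200,"dy":-135,"dz":0,"twist":0},{"dx":-230,"dy":-150,"dz":0,"twist":0},{"dx":-255,"dy":-160,"dz":0,"twist":0},{"dx":-268,"dy":-166,"dz":0,"twist":0}]' && python3 -m creep '[{"dx":0,"dy":0,"dz":0,"twist":0},{"dx":0,"dy":0,"dz":5,"twist":0},{"dx":0,"dy":0,"dz":20,"twist":0},{"dx":0,"dy":0,"dz":40,"twist":0},{"dx":0,"dy":0,"dz":60,"twist":0},{"dx":0,"dy":0,"dz":80,"twist":0},{"dx":0,"dy":0,"dz":100,"twist":0},{"dx":0,"dy":0,"dz":115,"twist":0},{"dx":0,"dy":0,"dz":124,"twist":0},{"dx":0,"dy":0,"dz":124,"twist":0}]'  && python3 -m creep '[{"dx":0,"dy":0,"dz":0,"twist":0},{"dx":0,"dy":0,"dz":0,"twist":0},{"dx":0,"dy":0,"dz":0,"twist":0},{"dx":0,"dy":0,"dz":0,"twist":0},{"dx":0,"dy":0,"dz":0,"twist":0},{"dx":0,"dy":0,"dz":0,"twist":0},{"dx":0,"dy":0,"dz":0,"twist":0},{"dx":0,"dy":0,"dz":0,"twist":0},{"dx":0,"dy":0,"dz":0,"twist":0},{"dx":0,"dy":0,"dz":0,"twist":0}]' -1
```

```text
time_s: 15.97
tcp_pos: [0.437, 0.0313, 0.1526]
ee_rot: [2.221, 2.22, -0.0]
wrist_force: [0.9, -0.2, -0.3]
gripper_width: 0.0929
finger_force: 0.0
time_s: 16.8
tcp_pos: [0.4372, 0.0346, 0.0259]
ee_rot: [-2.218, -2.221, 0.003]
wrist_force: [0.4, 0.6, 0.4]
gripper_width: 0.0927
finger_force: 0.0
time_s: 17.63
tcp_pos: [0.4386, 0.0333, 0.0282]
ee_rot: [2.22, 2.221, 0.001]
wrist_force: [-1.6, 0.2, 6.5]
gripper_width: 0.0621
finger_force: 30.0
```

```bash
python3 -m creep '[{"dx":0,"dy":0,"dz":-3,"twist":0},{"dx":0,"dy":0,"dz":-10,"twist":0},{"dx":0,"dy":0,"dz":-20,"twist":0},{"dx":0,"dy":0,"dz":-35,"twist":0},{"dx":0,"dy":0,"dz":-55,"twist":0},{"dx":0,"dy":0,"dz":-75,"twist":0},{"dx":0,"dy":0,"dz":-100,"twist":0},{"dx":0,"dy":0,"dz":-120,"twist":0},{"dx":0,"dy":0,"dz":-135,"twist":0},{"dx":0,"dy":0,"dz":-140,"twist":0}]'; python3 - <<'E'
from h import *
cv2.imwrite("pics/s1.png",np.vstack([cams.grab_frame("side"),cams.grab_frame("top")])[::,:] if 0 else cv2.resize(np.hstack([cams.grab_frame("side")[60:460,150:470],cams.grab_frame("top")[130:370,200:520].repeat(1,0)[:, :].copy() if 0 else cv2.copyMakeBorder(cams.grab_frame("top")[130:370,200:520],0,160,0,0,0)]),(800,500)))
E
```

```text
time_s: 18.47
tcp_pos: [0.4394, 0.0333, 0.1703]
ee_rot: [2.219, 2.22, 0.004]
wrist_force: [1.0, -0.4, -2.1]
gripper_width: 0.0623
finger_force: 30.0
```

View pics/s1.png

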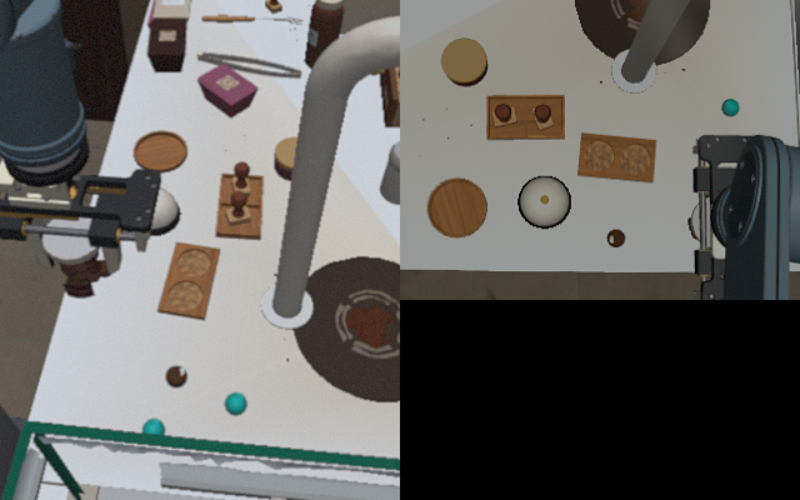

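The jar hangs upright in the fingers at left picture (70,260). Both stamps stand in their bays, at right picture (502,117) and (543,117).

```bash
python3 -m creep '[{"dx":10,"dy":0,"dz":0,"twist":0},{"dx":30,"dy":2,"dz":0,"twist":0},{"dx":60,"dy":4,"dz":0,"twist":0},{"dx":95,"dy":7,"dz":0,"twist":0},{"dx":130,"dy":10,"dz":0,"twist":0},{"dx":165,"dy":13,"dz":0,"twist":0},{"dx":200,"dy":16,"dz":0,"twist":0},{"dx":235,"dy":18,"dz":0,"twist":0},{"dx":265,"dy":20,"dz":0,"twist":0},{"dx":290,"dy":22,"dz":0,"twist":0}]' && python3 -m creep '[{"dx":22,"dy":2,"dz":0,"twist":0},{"dx":38,"dy":4,"dz":0,"twist":0},{"dx":47,"dy":4,"dz":0,"twist":0},{"dx":50,"dy":4,"dz":10,"twist":0},{"dx":50,"dy":4,"dz":25,"twist":0},{"dx":50,"dy":4,"dz":45,"twist":0},{"dx":50,"dy":4,"dz":70,"twist":0},{"dx":50,"dy":4,"dz":90,"twist":0},{"dx":50,"dy":4,"dz":105,"twist":0},{"dx":50,"dy":4,"dz":110,"twist":0}]'
```

```text
time_s: 19.4
tcp_pos: [0.4583, 0.3262, 0.1655]
ee_rot: [-2.218, -2.222, 0.005]
wrist_force: [0.8, -1.1, -2.5]
gripper_width: 0.0628
finger_force: 30.0
time_s: 20.23
tcp_pos: [0.4613, 0.3712, 0.0535]
ee_rot: [-2.221, -2.22, 0.011]
wrist_force: [0.5, -0.6, -2.8]
gripper_width: 0.0624
finger_force: 30.0
```

```bash
python3 -m creep '[{"dx":0,"dy":0,"dz":5,"twist":0},{"dx":0,"dy":0,"dz":10,"twist":0},{"dx":0,"dy":0,"dz":14,"twist":0},{"dx":0,"dy":0,"dz":18,"twist":0},{"dx":0,"dy":0,"dz":21,"twist":0},{"dx":0,"dy":0,"dz":23,"twist":0},{"dx":0,"dy":0,"dz":24,"twist":0},{"dx":0,"dy":0,"dz":24,"twist":0},{"dx":0,"dy":0,"dz":24,"twist":0},{"dx":0,"dy":0,"dz":24,"twist":0}]'
```

```text
time_s: 21.07
tcp_pos: [0.4642, 0.3736, 0.0339]
ee_rot: [2.221, 2.222, 0.001]
wrist_force: [-0.3, 0.4, -2.2]
gripper_width: 0.0624
finger_force: 30.0
```

```bash
python3 -m creep '[{"dx":0,"dy":0,"dz":0.5,"twist":0},{"dx":0,"dy":0,"dz":1,"twist":0},{"dx":0,"dy":0,"dz":1.5,"twist":0},{"dx":0,"dy":0,"dz":1.5,"twist":0},{"dx":0,"dy":0,"dz":1.5,"twist":0},{"dx":0,"dy":0,"dz":1.5,"twist":0},{"dx":0,"dy":0,"dz":1.5,"twist":0},{"dx":0,"dy":0,"dz":1.5,"twist":0},{"dx":0,"dy":0,"dz":1.5,"twist":0},{"dx":0,"dy":0,"dz":1.5,"twist":0}]' && python3 -m creep '[{"dx":0,"dy":0,"dz":0,"twist":0},{"dx":0,"dy":0,"dz":0,"twist":0},{"dx":0,"dy":0,"dz":0,"twist":0},{"dx":0,"dy":0,"dz":0,"twist":0},{"dx":0,"dy":0,"dz":0,"twist":0},{"dx":0,"dy":0,"dz":0,"twist":0},{"dx":0,"dy":0,"dz":0,"twist":0},{"dx":0,"dy":0,"dz":0,"twist":0},{"dx":0,"dy":0,"dz":-5,"twist":0},{"dx":0,"dy":0,"dz":-15,"twist":0}]' 1 && python3 -m creep '[{"dx":0,"dy":0,"dz":-20,"twist":0},{"dx":0,"dy":0,"dz":-40,"twist":0},{"dx":0,"dy":0,"dz":-60,"twist":0},{"dx":0,"dy":0,"dz":-80,"twist":0},{"dx":0,"dy":0,"dz":-100,"twist":0},{"dx":0,"dy":0,"dz":-110,"twist":0},{"dx":-20,"dy":-5,"dz":-110,"twist":0},{"dx":-50,"dy":-10,"dz":-110,"twist":0},{"dx":-80,"dy":-15,"dz":-110,"twist":0},{"dx":-110,"dy":-20,"dz":-110,"twist":0}]'
```

```text
time_s: 21.9
tcp_pos: [0.4641, 0.3735, 0.0323]
ee_rot: [2.221, 2.222, 0.0]
wrist_force: [-0.8, 0.2, 2.4]
gripper_width: 0.0625
finger_force: 30.0
time_s: 22.73
tcp_pos: [0.4632, 0.3729, 0.0465]
ee_rot: [-2.22, -2.221, 0.004]
wrist_force: [-1.1, 1.5, -0.0]
gripper_width: 0.0929
finger_force: 0.0
time_s: 23.57
tcp_pos: [0.4435, 0.2625, 0.1574]
ee_rot: [2.22, 2.223, 0.0]
wrist_force: [0.0, 0.2, 0.1]
gripper_width: 0.0931
finger_force: 0.0
```

```bash
python3 -m creep '[{"dx":-25,"dy":-5,"dz":0,"twist":0},{"dx":-55,"dy":-10,"dz":0,"twist":0},{"dx":-85,"dy":-16,"dz":0,"twist":0},{"dx":-110,"dy":-20,"dz":0,"twist":0},{"dx":-125,"dy":-23,"dz":0,"twist":0},{"dx":-131,"dy":-23,"dz":10,"twist":0},{"dx":-131,"dy":-23,"dz":30,"twist":0},{"dx":-131,"dy":-23,"dz":55,"twist":0},{"dx":-131,"dy":-23,"dz":80,"twist":0},{"dx":-131,"dy":-23,"dz":100,"twist":0}]' && python3 -m creep '[{"dx":0,"dy":0,"dz":15,"twist":0},{"dx":0,"dy":0,"dz":28,"twist":0},{"dx":0,"dy":0,"dz":38,"twist":0},{"dx":0,"dy":0,"dz":44,"twist":0},{"dx":0,"dy":0,"dz":48,"twist":0},{"dx":0,"dy":0,"dz":48,"twist":0},{"dx":0,"dy":0,"dz":48,"twist":0},{"dx":0,"dy":0,"dz":48,"twist":0},{"dx":0,"dy":0,"dz":48,"twist":0},{"dx":0,"dy":0,"dz":48,"twist":0}]'
```

```text
time_s: 24.4
tcp_pos: [0.4207, 0.1322, 0.0562]
ee_rot: [-2.221, -2.221, 0.0]
wrist_force: [-0.3, -0.1, 0.4]
gripper_width: 0.0929
finger_force: 0.0
time_s: 25.23
tcp_pos: [0.4216, 0.1325, 0.0097]
ee_rot: [2.22, 2.222, 0.001]
wrist_force: [0.2, -0.7, 0.0]
gripper_width: 0.0931
finger_force: 0.0
```

```bash
python3 -m creep '[{"dx":0,"dy":0,"dz":2,"twist":0},{"dx":0,"dy":0,"dz":3.5,"twist":0},{"dx":0,"dy":0,"dz":3.5,"twist":0},{"dx":0,"dy":0,"dz":3.5,"twist":0},{"dx":0,"dy":0,"dz":3.5,"twist":0},{"dx":0,"dy":0,"dz":3.5,"twist":0},{"dx":0,"dy":0,"dz":3.5,"twist":0},{"dx":0,"dy":0,"dz":3.5,"twist":0},{"dx":0,"dy":0,"dz":3.5,"twist":0},{"dx":0,"dy":0,"dz":3.5,"twist":0}]' -1 && python3 -m creep '[{"dx":0,"dy":0,"dz":0,"twist":0},{"dx":0,"dy":0,"dz":0,"twist":0},{"dx":0,"dy":0,"dz":0,"twist":0},{"dx":0,"dy":0,"dz":-3,"twist":0},{"dx":0,"dy":0,"dz":-10,"twist":0},{"dx":0,"dy":0,"dz":-20,"twist":0},{"dx":0,"dy":0,"dz":-35,"twist":0},{"dx":0,"dy":0,"dz":-50,"twist":0},{"dx":0,"dy":0,"dz":-60,"twist":0},{"dx":0,"dy":0,"dz":-60,"twist":0}]'
```

```text
time_s: 26.07
tcp_pos: [0.4212, 0.1325, 0.0057]
ee_rot: [2.221, 2.222, 0.0]
wrist_force: [0.1, -0.3, -0.2]
gripper_width: 0.0308
finger_force: 0.0
time_s: 26.9
tcp_pos: [0.4229, 0.1326, 0.0681]
ee_rot: [2.219, 2.22, 0.005]
wrist_force: [-0.3, 0.2, -0.9]
gripper_width: 0.0253
finger_force: 30.0
```

```bash
python3 - <<'E'
from h import *
s=cams.grab_frame("side")
c=pj("side",[.4215,.1325,.07])[0].astype(int); print(c)
a=s[max(0,c[1]-50):c[1]+50,max(0,c[0]-65):c[0]+65]
cv2.imwrite("pics/t1.png",cv2.resize(a,None,fx=6,fy=6,interpolation=cv2.INTER_CUBIC)[:600,:800])
E
```

```text
[228 254]
```

View pics/t1.png

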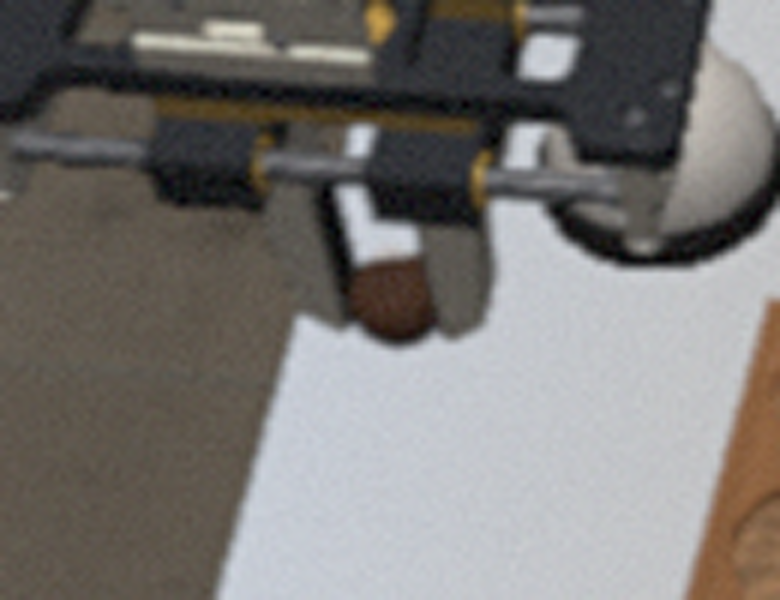

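The truffle hangs upright between the fingertips at crop (395,300).

```bash
python3 -m creep '[{"dx":3,"dy":10,"dz":0,"twist":0},{"dx":7,"dy":35,"dz":0,"twist":0},{"dx":12,"dy":60,"dz":0,"twist":0},{"dx":18,"dy":85,"dz":0,"twist":0},{"dx":22,"dy":108,"dz":0,"twist":0},{"dx":24,"dy":120,"dz":5,"twist":0},{"dx":24,"dy":123,"dz":15,"twist":0},{"dx":24,"dy":123,"dz":25,"twist":0},{"dx":24,"dy":123,"dz":35,"twist":0},{"dx":24,"dy":123,"dz":42,"twist":0}]' && python3 -m creep '[{"dx":0,"dy":0,"dz":4,"twist":0},{"dx":0,"dy":0,"dz":8,"twist":0},{"dx":0,"dy":0,"dz":11,"twist":0},{"dx":0,"dy":0,"dz":13,"twist":0},{"dx":0,"dy":0,"dz":13,"twist":0},{"dx":0,"dy":0,"dz":13,"twist":0},{"dx":0,"dy":0,"dz":13,"twist":0},{"dx":0,"dy":0,"dz":13,"twist":0},{"dx":0,"dy":0,"dz":13,"twist":0},{"dx":0,"dy":0,"dz":13,"twist":0}]'
```

```text
time_s: 27.78
tcp_pos: [0.5417, 0.1563, 0.0213]
ee_rot: [-2.219, -2.22, 0.005]
wrist_force: [-0.5, -0.8, -0.7]
gripper_width: 0.0252
finger_force: 30.0
time_s: 28.62
tcp_pos: [0.5443, 0.1565, 0.0109]
ee_rot: [2.221, 2.222, 0.0]
wrist_force: [0.2, -1.1, -0.3]
gripper_width: 0.0252
finger_force: 30.0
```

```bash
python3 -m creep '[{"dx":0,"dy":0,"dz":1,"twist":0},{"dx":0,"dy":0,"dz":1.5,"twist":0},{"dx":0,"dy":0,"dz":1.5,"twist":0},{"dx":0,"dy":0,"dz":1.5,"twist":0},{"dx":0,"dy":0,"dz":1.5,"twist":0},{"dx":0,"dy":0,"dz":1.5,"twist":0},{"dx":0,"dy":0,"dz":1.5,"twist":0},{"dx":0,"dy":0,"dz":1.5,"twist":0},{"dx":0,"dy":0,"dz":1.5,"twist":0},{"dx":0,"dy":0,"dz":1.5,"twist":0}]' && python3 -m creep '[{"dx":0,"dy":0,"dz":0,"twist":0},{"dx":0,"dy":0,"dz":0,"twist":0},{"dx":0,"dy":0,"dz":0,"twist":0},{"dx":0,"dy":0,"dz":0,"twist":0},{"dx":0,"dy":0,"dz":0,"twist":0},{"dx":0,"dy":0,"dz":0,"twist":0},{"dx":0,"dy":0,"dz":-5,"twist":0},{"dx":0,"dy":0,"dz":-20,"twist":0},{"dx":0,"dy":0,"dz":-45,"twist":0},{"dx":0,"dy":0,"dz":-80,"twist":0}]' 1
```

```text
time_s: 29.45
tcp_pos: [0.5442, 0.1565, 0.0092]
ee_rot: [2.221, 2.222, 0.0]
wrist_force: [0.3, -0.0, 0.3]
gripper_width: 0.0253
finger_force: 30.0
time_s: 30.28
tcp_pos: [0.542, 0.1563, 0.0879]
ee_rot: [-2.218, -2.219, 0.007]
wrist_force: [0.3, 0.5, -0.3]
gripper_width: 0.0872
finger_force: 0.0
```

```bash
python3 -m creep '[{"dx":-15,"dy":0,"dz":0,"twist":0},{"dx":-45,"dy":0,"dz":0,"twist":0},{"dx":-80,"dy":0,"dz":0,"twist":0},{"dx":-115,"dy":0,"dz":0,"twist":0},{"dx":-145,"dy":2,"dz":0,"twist":0},{"dx":-165,"dy":2,"dz":0,"twist":0},{"dx":-176,"dy":2,"dz":5,"twist":0},{"dx":-176,"dy":2,"dz":15,"twist":0},{"dx":-176,"dy":2,"dz":30,"twist":0},{"dx":-176,"dy":2,"dz":45,"twist":0}]' && python3 -m creep '[{"dx":0,"dy":0,"dz":13,"twist":0},{"dx":0,"dy":0,"dz":24,"twist":0},{"dx":0,"dy":0,"dz":32,"twist":0},{"dx":0,"dy":0,"dz":36,"twist":0},{"dx":0,"dy":0,"dz":37,"twist":0},{"dx":0,"dy":0,"dz":37,"twist":0},{"dx":0,"dy":0,"dz":37,"twist":0},{"dx":0,"dy":0,"dz":37,"twist":0},{"dx":0,"dy":0,"dz":37,"twist":0},{"dx":0,"dy":0,"dz":37,"twist":0}]' && python3 -m creep '[{"dx":0,"dy":0,"dz":0,"twist":0},{"dx":0,"dy":0,"dz":0,"twist":0},{"dx":0,"dy":0,"dz":0,"twist":0},{"dx":0,"dy":0,"dz":0,"twist":0},{"dx":0,"dy":0,"dz":0,"twist":0},{"dx":0,"dy":0,"dz":0,"twist":0},{"dx":0,"dy":0,"dz":0,"twist":0},{"dx":0,"dy":0,"dz":0,"twist":0},{"dx":0,"dy":0,"dz":0,"twist":0},{"dx":0,"dy":0,"dz":0,"twist":0}]' -1
```

```text
time_s: 31.12
tcp_pos: [0.5461, -0.0185, 0.0433]
ee_rot: [-2.221, -2.222, -0.001]
wrist_force: [-0.6, 0.5, -0.2]
gripper_width: 0.0927
finger_force: 0.0
time_s: 31.95
tcp_pos: [0.5466, -0.0196, 0.0076]
ee_rot: [2.221, 2.221, 0.001]
wrist_force: [-0.2, 0.4, 0.2]
gripper_width: 0.0927
finger_force: 0.0
time_s: 32.78
tcp_pos: [0.5462, -0.0195, 0.0071]
ee_rot: [-2.221, -2.222, 0.0]
wrist_force: [-0.4, 0.1, -0.9]
gripper_width: 0.0309
finger_force: 0.0
```

```bash
python3 -m creep '[{"dx":0,"dy":0,"dz":0,"twist":0},{"dx":0,"dy":0,"dz":0,"twist":0},{"dx":0,"dy":0,"dz":0,"twist":0},{"dx":0,"dy":0,"dz":-3,"twist":0},{"dx":0,"dy":0,"dz":-10,"twist":0},{"dx":0,"dy":0,"dz":-20,"twist":0},{"dx":0,"dy":0,"dz":-35,"twist":0},{"dx":0,"dy":0,"dz":-50,"twist":0},{"dx":0,"dy":0,"dz":-60,"twist":0},{"dx":0,"dy":0,"dz":-60,"twist":0}]'
```

```text
time_s: 33.62
tcp_pos: [0.5482, -0.0199, 0.0702]
ee_rot: [2.218, 2.219, 0.005]
wrist_force: [1.2, 0.3, -0.3]
gripper_width: 0.0248
finger_force: 30.0
```

```bash
python3 -m creep '[{"dx":10,"dy":0,"dz":0,"twist":0},{"dx":35,"dy":-1,"dz":0,"twist":0},{"dx":60,"dy":-3,"dz":0,"twist":0},{"dx":85,"dy":-5,"dz":0,"twist":0},{"dx":106,"dy":-5,"dz":0,"twist":0},{"dx":117,"dy":-5,"dz":5,"twist":0},{"dx":120,"dy":-5,"dz":15,"twist":0},{"dx":120,"dy":-5,"dz":25,"twist":0},{"dx":120,"dy":-5,"dz":35,"twist":0},{"dx":120,"dy":-5,"dz":42,"twist":0}]' && python3 -m creep '[{"dx":0,"dy":0,"dz":4,"twist":0},{"dx":0,"dy":0,"dz":8,"twist":0},{"dx":0,"dy":0,"dz":12,"twist":0},{"dx":0,"dy":0,"dz":14,"twist":0},{"dx":0,"dy":0,"dz":14.5,"twist":0},{"dx":0,"dy":0,"dz":14.5,"twist":0},{"dx":0,"dy":0,"dz":14.5,"twist":0},{"dx":0,"dy":0,"dz":14.5,"twist":0},{"dx":0,"dy":0,"dz":14.5,"twist":0},{"dx":0,"dy":0,"dz":14.5,"twist":0}]' && python3 -m creep '[{"dx":0,"dy":0,"dz":0,"twist":0},{"dx":0,"dy":0,"dz":0,"twist":0},{"dx":0,"dy":0,"dz":0,"twist":0},{"dx":0,"dy":0,"dz":0,"twist":0},{"dx":0,"dy":0,"dz":0,"twist":0},{"dx":0,"dy":0,"dz":0,"twist":0},{"dx":0,"dy":0,"dz":-5,"twist":0},{"dx":0,"dy":0,"dz":-20,"twist":0},{"dx":0,"dy":0,"dz":-45,"twist":0},{"dx":0,"dy":0,"dz":-80,"twist":0}]' 1
```

```text
time_s: 34.45
tcp_pos: [0.5402, 0.0995, 0.023]
ee_rot: [-2.221, -2.22, 0.003]
wrist_force: [-0.3, -0.1, -0.9]
gripper_width: 0.0252
finger_force: 30.0
time_s: 35.28
tcp_pos: [0.5413, 0.1006, 0.0109]
ee_rot: [2.221, 2.222, 0.001]
wrist_force: [1.0, 0.1, -0.1]
gripper_width: 0.0251
finger_force: 30.0
time_s: 36.12
tcp_pos: [0.539, 0.1005, 0.0895]
ee_rot: [-2.218, -2.219, 0.006]
wrist_force: [0.3, -1.1, -0.2]
gripper_width: 0.0871
finger_force: 0.0
```

```bash
python3 -m creep '[{"dx":0,"dy":-5,"dz":-20,"twist":0},{"dx":-10,"dy":-20,"dz":-50,"twist":0},{"dx":-30,"dy":-45,"dz":-80,"twist":0},{"dx":-55,"dy":-70,"dz":-100,"twist":0},{"dx":-80,"dy":-100,"dz":-100,"twist":0},{"dx":-105,"dy":-130,"dz":-100,"twist":0},{"dx":-130,"dy":-160,"dz":-100,"twist":0},{"dx":-150,"dy":-180,"dz":-100,"twist":0},{"dx":-170,"dy":-195,"dz":-100,"twist":0},{"dx":-180,"dy":-200,"dz":-100,"twist":0}]'; python3 - <<'E'
from h import *
t=cams.grab_frame("top");s=cams.grab_frame("side")
cv2.imwrite("pics/f.png",cv2.resize(np.hstack([t[160:350,210:420],cv2.resize(s[140:330,200:410],(210,190))]),(800,362),interpolation=cv2.INTER_CUBIC))
for q,z in(("truffle_a",.014),("choc_jar",.091)):
  for d in cams.trace("top",q):
    P=bp("top",cv2.findNonZero(d["region"].astype(np.uint8))[:,0,::-1],z)[:,:2]; print(q,round(d["confidence"],2),P.mean(0).round(4))
E
```

```text
time_s: 36.95
tcp_pos: [0.3392, -0.0808, 0.1911]
ee_rot: [2.222, 2.22, -0.001]
wrist_force: [0.4, -0.2, -0.1]
gripper_width: 0.0933
finger_force: 0.0
truffle_a 0.71 [0.5432 0.1581]
truffle_a 0.51 [ 0.528  -0.0886]
truffle_a 0.5 [ 0.6233 -0.0462]
truffle_a 0.44 [0.5405 0.1004]
choc_jar 0.66 [0.4635 0.3723]
```

View pics/f.png

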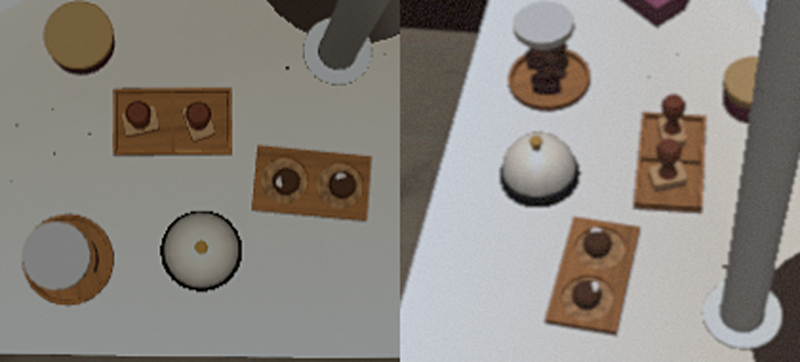

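Everything is in place: the truffles are centred in their wells at left picture (287,181) and (343,184), the stamps stand in their bays at (138,115) and (198,115), and the jar is upright in the rim at (57,255). The measured positions agree with the targets to within about 2 mm.

```bash
python3 -c "
from bench import r
print(r.hand_in())"
```

```text
the job is handed in; nothing more can be done
None
```

The job is handed in, with no verdict shown: the last pictures show both truffles in their wells, both stamps standing in their bays and the jar upright on its stand, everything released, and the tin and gift box were not touched.

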